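# Put the two rooks back in the slanted piece rack

## Task

Two ivory rooks were left standing on the cart top. Put them away one after the other in the two empty pockets of the slanted wooden piece rack (the one with the fixed carrying handle over it), one rook to a pocket, foot first and all the way down, and let go of them. Leave the two bishops in their pockets, and do not disturb the game clock, the score-pad holder or the tumbler.

Things in the scene. Friction and masses are not known exactly. Their poses are not given: they have to be found in the camera images.
- rack: fixed wooden piece rack: base 130 x 360 x 6 mm (long along y) with the slanted pocket block and a steel carrying handle, a bar 12 mm thick along y over the pockets, its axis at x = -20, z = 200 mm; its ends at y = +-172 mm bend back to uprights at x = 40 mm. Origin under the base at table level, z up, x from the low edge of the slanted face to the high edge, y along the row
- tray: the pocket block of the rack, 85 (x, up the slope) x 310 (y, along the row) x 55 mm thick (z). It leans 35 degrees: its z axis, which is the axis of all four pockets, points up and towards the rack's -x side (the low edge is nearest the robot). Origin at the centre of its underside; the face with the pocket mouths is at z = 55 mm
- tray_hole0 (a point): centre of the mouth of pocket 0, on the slanted face; axes as the tray's. Round blind pocket 50 mm across, 42 mm deep along the tray's -z; pockets are 78 mm apart along y. Two of the four pockets are empty, the others hold bishops: which ones varies
- tray_hole1 (a point): centre of the mouth of pocket 1, on the slanted face; axes as the tray's. Round blind pocket 50 mm across, 42 mm deep along the tray's -z; pockets are 78 mm apart along y. Two of the four pockets are empty, the others hold bishops: which ones varies
- tray_hole2 (a point): centre of the mouth of pocket 2, on the slanted face; axes as the tray's. Round blind pocket 50 mm across, 42 mm deep along the tray's -z; pockets are 78 mm apart along y. Two of the four pockets are empty, the others hold bishops: which ones varies
- tray_hole3 (a point): centre of the mouth of pocket 3, on the slanted face; axes as the tray's. Round blind pocket 50 mm across, 42 mm deep along the tray's -z; pockets are 78 mm apart along y. Two of the four pockets are empty, the others hold bishops: which ones varies
- rook_a: ivory-coloured plastic rook, standing upright at the start, 85 mm tall, about 90 g. Foot 44 mm across and 9 mm high, body 37 to 35 mm across from 16 to 42 mm up, neck 30 mm across at 48 mm up, round head 38 mm across from 55 to 75 mm up, six battlement teeth on its rim from 75 to 85 mm. Origin at the centre of its underside, z along its axis towards the battlements
- rook_b: ivory-coloured plastic rook, standing upright at the start, 85 mm tall, about 90 g. Foot 44 mm across and 9 mm high, body 37 to 35 mm across from 16 to 42 mm up, neck 30 mm across at 48 mm up, round head 38 mm across from 55 to 75 mm up, six battlement teeth on its rim from 75 to 85 mm. Origin at the centre of its underside, z along its axis towards the battlements
- bishop_a: ivory-coloured plastic bishop, 95 mm tall with a pointed top, foot 44 mm across, standing in one pocket of the rack from the start (leave it there). Origin at the centre of its underside, z along its axis
- bishop_b: ivory-coloured plastic bishop, 95 mm tall with a pointed top, foot 44 mm across, standing in one pocket of the rack from the start (leave it there). Origin at the centre of its underside, z along its axis
- clock: grey enamel analog game clock with two dials and a push lever at either side of its top, 55 (x) x 170 (y) x 120 mm tall, bystander. Origin at the centre of its underside
- padholder: low open tin score-pad holder with a pad in it, 120 (x) x 160 (y) x 24 mm tall, bystander. Origin at the centre of its underside
- tumbler: squat amber glass tumbler, 80 mm across the rim, 75 mm tall, bystander. Origin at the centre of its underside
Things that resemble listed ones, but are neither listed nor needed, are in the scene too. Leave any pink or red look-alike of the rook_b alone.

How it is judged (in metres and radians):
On the way, in this order (a step that is already met when the one before it is completed fails the run):
1. one rook stands fully down in an empty pocket and has been let go ((((x of rook_a in the frame of tray between -0.012 and 0.012 m and y of rook_a in the frame of tray between -0.13 and 0.13 m and z of rook_a in the frame of tray between 0 and 0.025 m and angle between the z axis of rook_a and the z axis of tray, either way round below 0.35 rad) and contact force between the fingers and rook_a below 0.3 N) or ((x of rook_b in the frame of tray between -0.012 and 0.012 m and y of rook_b in the frame of tray between -0.13 and 0.13 m and z of rook_b in the frame of tray between 0 and 0.025 m and angle between the z axis of rook_b and the z axis of tray, either way round below 0.35 rad) and contact force between the fingers and rook_b below 0.3 N))), for 0.2 s.
2. the other rook too stands fully down in the remaining pocket and has been let go (x of rook_a in the frame of tray between -0.012 and 0.012 m and y of rook_a in the frame of tray between -0.13 and 0.13 m and z of rook_a in the frame of tray between 0 and 0.025 m and angle between the z axis of each of rook_a, rook_b and the z axis of tray, either way round below 0.35 rad and contact force between the fingers and rook_a below 0.3 N and x of rook_b in the frame of tray between -0.012 and 0.012 m and y of rook_b in the frame of tray between -0.13 and 0.13 m and z of rook_b in the frame of tray between 0 and 0.025 m and contact force between the fingers and rook_b below 0.3 N), for 0.2 s.
At the end, for the whole second after the job is handed in: Each rook stands foot first in its own pocket: within 12 mm of the row's centre line, foot 30 mm or more below the mouth, axis within 0.35 rad of the pocket's, released, under 0.03 m/s. Bishops still in their pockets, moved under 15 mm; clock, pad holder, tumbler moved under 20 mm (all of step 2 and x of bishop_a in the frame of tray between -0.012 and 0.012 m and y of bishop_a in the frame of tray between -0.13 and 0.13 m and z of bishop_a in the frame of tray between 0 and 0.025 m and angle between the z axis of each of bishop_a, bishop_b and the z axis of tray, either way round below 0.35 rad and x of bishop_b in the frame of tray between -0.012 and 0.012 m and y of bishop_b in the frame of tray between -0.13 and 0.13 m and z of bishop_b in the frame of tray between 0 and 0.025 m and linear speed of each of rook_a, rook_b below 0.03 m/s and distance of each of bishop_a, bishop_b from where it was at the start of the episode below 0.015 m and distance of each of clock, padholder, tumbler from where it was at the start of the episode below 0.02 m); the robot touches nothing.
It fails at once if a bishop is moved 15 mm or more from its starting place (distance of any of bishop_a, bishop_b from where it was at the start of the episode above 0.015 m).
It fails at once if the clock, the score-pad holder or the tumbler is moved 20 mm or more (distance of any of clock, padholder, tumbler from where it was at the start of the episode above 0.02 m).
It also fails if it takes over 56 s, if anything falls off the work surface, if the arm or the gripper's body presses on something with over 40 N, if the wrist force passes 120 N, or if a joint passes its speed limit or range.

## Robot

A 6-joint arm with a two-finger parallel gripper is mounted at the origin on the work surface. World frame = base frame: x ahead of the robot, y to its left, z up, the work surface at z = 0. Lengths are in mm, angles in rad, forces in N, time in s.
With the tool pointing down it reaches from about 250 to 775 mm from the base axis. Payload 8.9 kg.
Tool frame: the origin (TCP) lies midway between the tips of the shut fingers; the grasp point (between the pads) lies 19 mm behind it (ctrl.hold_point_z is the distance from the TCP to the grasp point, in mm); z points along the fingers, y is the line along which they close (so a half turn about z gives the same grasp; the last joint's range is limited). The gripper opens to 85 mm and grips with 20 to 120 N. Pads are 22 mm wide; open, the fingers measure 114 mm over their backs; the gripper's body (76 mm by 85 mm) begins 54 mm behind the grasp point. The pads swing forward as they close: fully open they stand 13 mm farther back than shut.
Start: joints at [1.103, 0.291, -0.153, 1.127, 0, 1.431], TCP at [169.52, 496.877, 231.305] pointing down, gripper open.
Joint ranges: [-2.52, 2.52], [-0.91, 1.74], [-1.3, 1.37], [-1.96, 2.02], [-1.52, 1.47], [-3.14, 3.14]. Speed limits (rad/s): [2.22, 2.22, 2.79, 3.14, 3.14, 3.14].

## Interface

Orientations are given as a unit quaternion [w, x, y, z].
In Python, from rig import ctrl gives the robot as it stands.
- The arm moves only by the tool send_rows, never from a script. Its argument "targets" is a list of rows, each a list of 4 numbers: the shift along the tool's x, y, z in mm, then the turn about the tool's z in rad. In form: [[x, y, z, yaw], ...]. A call has 1 to 8 rows; each row is the pose to reach, as a shift and turn from the pose commanded when the call began, along the tool's axes at that moment; what a row does not reach only later rows make up. A row lasts 1/10 s, in which the tool goes at most 50 mm and 8.59 degrees, less where a joint would pass 70% of its speed; a pose out of reach is approached as far as the arm can. A call with a gripper value outside its range is refused whole. "fingers" is the opening, from -1 (shut) to 1 (fully open), set as the call begins (left out, the last holds). The fingers move at their own pace and stop on an object; "squeeze" is the grip in N (left out, the last holds). Time passes only in rows, so rows that repeat a pose let the fingers close. It gives the time, the measured TCP pose, the force, the opening and the grip force at its end, in the units of the state.
- ctrl.get_state(): the state, without advancing time (a new reading comes with each control period).
- ctrl.camera(name): name is "scene" or "top" or "wrist"; returns a dict with "color" (420x560x3 uint8, red, green, blue), "z_map" (420x560 float32, mm along the optical axis (not along the pixel's ray), 0 where there is no reading), "intrinsics" (3x3 intrinsics, pixels), "position" and "attitude" of the camera in the world. Camera axes: x right, y down, z forward; pixel columns grow to the right and rows downward; lengths in mm; the calibration is good to about 2 mm. A picture is of the moment at which its call begins.
- ctrl.job_done(): hands the job in; it is judged then, once.
Trained networks look in a picture, given as the dict that the camera call returned (one of the last four; its "shot" number tells which), for a name from the list of things; names that differ only in an ending like _2 or _b are one class to them, and where a whole thing is asked for, a point or a joint stands for the part that bears it (a point fixed in the world has none). Each returns a list of dicts, best first, with "confidence" (0 to 1); they miss things now and then, are a little off and sometimes report something else, mostly with a low value. They report only what shows in the picture. A call takes as long as a camera call. They do not tell look-alikes from the thing itself.
- ctrl.spot_in(picture, query): "point" ([column, row] in pixels, amid what is visible of it).
- ctrl.silhouettes(picture, query): "pixels" (420x560 bool, what is visible of it) and "point" ([column, row] in pixels, amid what is visible of it).
- ctrl.mark_of(picture, query): "point" ([column, row] in pixels: a listed point, or the origin of a listed thing).
The state is a dict: "t": time; "joint_positions": joint angles; "joint_vel": joint speeds; "joint_efforts": joint torques, N m; "tcp_pos": TCP position; "eef_rot": TCP orientation; "ft_force": force on the tool from outside, world axes, zero at the start; "moment": the same for the moment, N m; "width": finger opening in mm; "grip_force": force on a finger pad.
Only numpy, scipy, OpenCV 4.12 (cv2) and the standard library are available. Lean on these libraries where they do the work, as an engineer would, in place of code of your own. Each camera call takes 0.05 s, during which the arm holds its last target. There are 200 camera calls.

## Working session

There is one attempt and no reset: what is moved stays moved. The work goes in short steps, Python scripts to look and compute and a tool call to move; the robot and the scene stay as the last step left them, time stands still between calls to the robot, and variables do not carry over. Pictures are saved under pics/ and viewed, at most 10 in all, crops included, and the job is handed in when it is done.

Besides the shell and the picture viewer there is one more tool, called after "Request:" by a JSON object that holds its "name" and its "arguments", one argument or row to a line. send_rows: Moves the arm, as the interface text tells. Its arguments: {"type":"object","properties":{"targets":{"type":"array"},"fingers":{"type":"number"},"squeeze":{"type":"number"}},"required":["targets"]}

```bash
ls; mkdir -p pics
cat > h.py <<'E'
import numpy as np,cv2
from rig import ctrl
from scipy.spatial.transform import Rotation as R
def rot(q):
    q=np.array(q,float)
    return q if q.shape==(3,3) else R.from_quat([q[1],q[2],q[3],q[0]]).as_matrix()
def cloud(p):
    z=p["z_map"];K=np.array(p["intrinsics"]);v,u=np.mgrid[:420,:560]
    c=np.stack([(u-K[0,2])/K[0,0]*z,(v-K[1,2])/K[1,1]*z,z],-1)
    w=c@rot(p["attitude"]).T+np.array(p["position"]); w[z==0]=np.nan
    return w
def save(p,n): cv2.imwrite("pics/"+n,p["color"][:,:,::-1])
E
python3 - <<'E'
from h import *
print(ctrl.get_state())
for n in ["scene","top"]:
    p=ctrl.camera(n);save(p,n+".png");w=cloud(p)
    print(n,p["position"],p["attitude"])
    for q in ["rook_a","bishop_a","rack","clock","padholder","tumbler"]:
        for d in ctrl.silhouettes(p,q):
            m=d["pixels"]; pts=w[m];pts=pts[~np.isnan(pts[:,0])]
            print(q,round(d["confidence"],2),d["point"],np.percentile(pts,[2,50,98],axis=0).round().tolist(),p["color"][m].mean(0).round() if m.any() else 0)
    for q in ["tray","tray_hole0","tray_hole1","tray_hole2","tray_hole3","rack"]:
        for d in ctrl.mark_of(p,q)[:2]:
            x=d["point"];print("mark",q,round(d["confidence"],2),x,w[int(x[1]),int(x[0])].round(1))
E
```

```text
pics
{'t': 0.0, 'joint_positions': array([ 1.10268671e+00,  2.91258736e-01, -1.54121840e-01,  1.12669727e+00,
        1.24176364e-05,  1.43145991e+00]), 'joint_vel': array([-1.46786567e-03,  1.73044466e-03,  2.08914585e-03,  3.54561147e-05,
       -2.16684112e-03, -3.97449914e-04]), 'joint_efforts': array([-1.00431724e-03, -5.37141895e+01,  3.31365931e+01,  1.59165548e-02,
       -2.60405704e-04,  3.03470827e-06]), 'tcp_pos': array([169.32631483, 496.48638215, 230.74517081]), 'eef_rot': array([-1.97560077e-04,  1.63647201e-01,  9.86518719e-01, -6.09575978e-04]), 'ft_force': array([0.21148381, 0.54626152, 0.51053519]), 'moment': array([-0.02103244, -0.0174297 ,  0.04675324]), 'grip_force': 0.0, 'width': 85.14158085905704}
scene [1265.1493875   -91.22595281 1202.96321809] [-0.22407057  0.7149142   0.63208337 -0.19789057]
rook_a 0.84 [248.8, 201.4] [[412.0, -98.0, 8.0], [437.0, -80.0, 63.0], [444.0, -62.0, 88.0]] [116. 109.  83.]
rook_a 0.84 [216.4, 184.6] [[319.0, -185.0, 3.0], [344.0, -166.0, 55.0], [353.0, -148.0, 87.0]] [104.  22.  18.]
rook_a 0.8 [329.7, 194.4] [[349.0, 145.0, -2.0
[... 3199 characters left out ...]
17.0], [707.0, 491.0, 24.0]] [119. 122. 105.]
tumbler 0.7 [147.0, 239.8] [[382.0, 314.0, 2.0], [417.0, 364.0, 40.0], [452.0, 386.0, 76.0]] [72. 42. 16.]
mark tray 0.67 [274.1, 152.6] [628.5  28.4  91.6]
mark tray_hole0 0.97 [229.9, 176.5] [579.8 149.7  38.4]
mark tray_hole0 0.96 [260.4, 163.3] [600.7  63.1  97.4]
mark tray_hole1 0.97 [229.9, 176.5] [579.8 149.7  38.4]
mark tray_hole1 0.96 [260.4, 163.3] [600.7  63.1  97.4]
mark tray_hole2 0.97 [229.9, 176.5] [579.8 149.7  38.4]
mark tray_hole2 0.96 [260.4, 163.3] [600.7  63.1  97.4]
mark tray_hole3 0.97 [229.9, 176.5] [579.8 149.7  38.4]
mark tray_hole3 0.96 [260.4, 163.3] [600.7  63.1  97.4]
mark rack 0.56 [276.7, 159.2] [612.9  24.2  81.1]
```

Run:
```python
import cv2
a=cv2.imread("pics/scene.png");cv2.imwrite("pics/sc.png",cv2.resize(a[150:320,190:360],(600,600),interpolation=cv2.INTER_CUBIC))
b=cv2.imread("pics/top.png");cv2.imwrite("pics/tc.png",cv2.resize(b[115:295,190:390],None,fx=3.3,fy=3.3,interpolation=cv2.INTER_CUBIC))
```

```text
(no output)
```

View pics/sc.png

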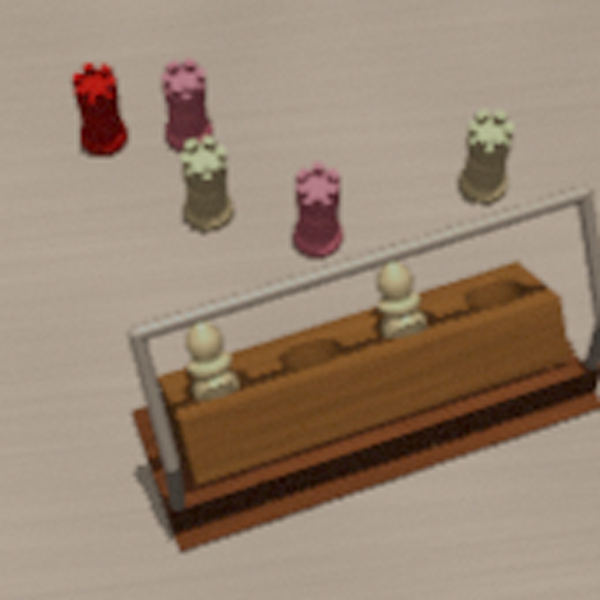

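View pics/tc.png

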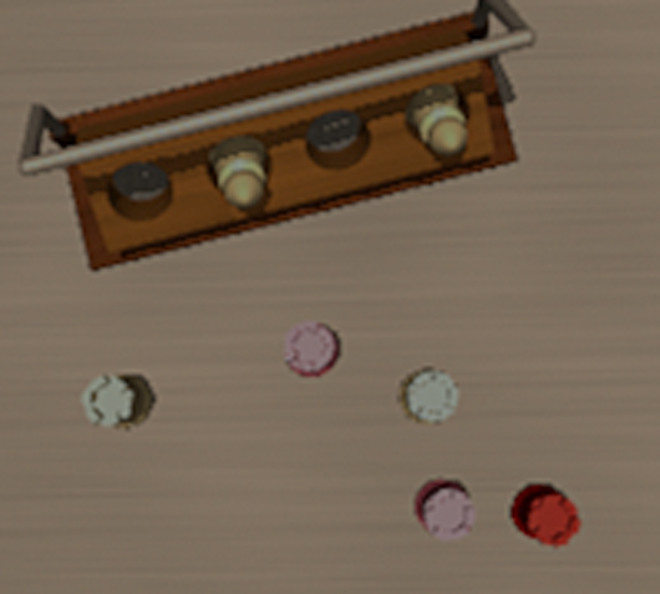

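The two ivory rooks are at scene pixels (249,201) and (330,194). The pink ones at (240,180) and (279,209) and the red one at (216,185) are look-alikes, so I leave them alone. The enlarged crop confirms the colours. The empty pockets are at top pixels of about (230,174) and (291,157). Next I fit the rack geometry.

```bash
cat > fit.py <<'E'
from h import *
P=[ctrl.camera(n) for n in ("scene","top")]
W=np.concatenate([cloud(p).reshape(-1,3) for p in P]); 
W=W[(W[:,0]>500)&(W[:,0]<780)&(W[:,1]>-200)&(W[:,1]<260)]
b=W[(W[:,2]>190)&(W[:,2]<215)]
l=cv2.fitLine(b[:,:2].astype(np.float32),cv2.DIST_HUBER,0,.01,.01).ravel()
yaw=np.arctan2(-l[0],l[1]) if l[1]>0 else np.arctan2(l[0],-l[1])
ex=np.array([np.cos(yaw),np.sin(yaw)]);ey=np.array([-ex[1],ex[0]])
s=(b[:,:2]-l[2:])@ey
print("bar yaw",yaw,"centre",l[2:], "ends",np.percentile(s,[.5,99.5]), b[:,2].max())
o=l[2:]+ey*np.mean(np.percentile(s,[.5,99.5]))+20*ex
print("rack origin",o)
L=np.c_[(W[:,:2]-o)@ex,(W[:,:2]-o)@ey,W[:,2]]
np.save("L.npy",L)
# slanted face: normal (-sin35,cos35)
f=L[(abs(L[:,1])<150)&(L[:,2]>15)&(L[:,2]<170)]
d=f[:,0]*-np.sin(np.radians(35))+f[:,2]*np.cos(np.radians(35))
h,e=np.histogram(d,np.arange(0,130,2));i=h.argmax();print("face d",e[i],h[i-2:i+3])
g=f[abs(d-e[i]-1)<4]; A=np.c_[g[:,:2],np.ones(len(g))];print("plane z=ax+by+c",np.linalg.lstsq(A,g[:,2],rcond=None)[0], "tan35 .70")
t=g[:,0]*.819+g[:,2]*.574
print("u range",np.percentile(t,[.5,1,99,99.5]),"y",np.percentile(g[:,1],[.5,99.5]), "x",np.percentile(g[:,0],[1,99]),"z",np.percentile(g[:,2],[1,99]))
for y in range(-150,151,10):
  k=abs(g[:,1]-y)<5; print(y,k.sum(),end="; ")
E
python3 fit.py
```

```text
bar yaw 0.23232459 centre [621.41595   24.992165] ends [-174.76643356  176.55150969] 211.22353699535313
rack origin [640.67313339  30.46552904]
face d 80 [ 307 1091 1620  531   66]
plane z=ax+by+c [ 6.97895041e-01 -4.64154591e-04  9.82186417e+01] tan35 .70
u range [-25.74999968 -25.10571213  62.42859463  63.33735092] y [-149.05519882  148.89179445] x [-66.58193296   5.56659231] z [ 50.48785918 101.81877351]
-150 85; -140 143; -130 83; -120 68; -110 81; -100 104; -90 156; -80 171; -70 170; -60 121; -50 82; -40 72; -30 79; -20 108; -10 166; 0 167; 10 166; 20 110; 30 83; 40 59; 50 68; 60 112; 70 166; 80 162; 90 155; 100 100; 110 76; 120 72; 130 90; 140 137; 150 79;
```

```bash
cat >> h.py <<'E'
O=np.array([640.67,30.47]);YAW=.2323
ex=np.array([np.cos(YAW),np.sin(YAW)]);ey=np.array([-ex[1],ex[0]])
def rk(x,y,z): return np.r_[O+ex*x+ey*y,z]
def go(p,yawy=YAW+np.pi/2):
    "shift in tool axes from the measured pose to world p, tool y heading yawy (mod pi)"
    s=ctrl.get_state();M=rot(s["eef_rot"]);d=M.T@(np.array(p)-s["tcp_pos"])
    a=np.arctan2(M[1,1],M[0,1]);t=-((yawy-a+np.pi/2)%np.pi-np.pi/2)
    print("shift",d.round(1),"turn",t.round(3))
def st():
    s=ctrl.get_state();d=s["tcp_pos"][:2]-O
    print("t",s["t"],"tcp",s["tcp_pos"].round(1),"rack",(d@ex).round(1),(d@ey).round(1),"F",s["ft_force"].round(1),"w",round(s["width"],1),"g",round(s["grip_force"],1),"q",s["joint_positions"].round(2))
E
python3 - <<'E'
from h import *
for n in ["scene","top"]:
    p=ctrl.camera(n);w=cloud(p).reshape(-1,3)
    for c in [(424,-79),(425,160)]:
        k=w[(np.hypot(w[:,0]-c[0],w[:,1]-c[1])<32)&(w[:,2]>66)&(w[:,2]<95)]
        print(n,c,k.mean(0).round(1),((np.percentile(k,2,0)+np.percentile(k,98,0))/2).round(1),np.ptp(k,axis=0).round())
go([423,160,150])
E
```

```text
scene (424, -79) [427.5 -80.   78.1] [426.  -79.7  78.1] [40. 37. 25.]
scene (425, 160) [427.9 162.4  79.7] [426.8 162.1  78.3] [41. 36. 23.]
top (424, -79) [423.2 -80.8  78.2] [422.8 -80.4  78.8] [35. 37. 20.]
top (425, 160) [424.5 161.7  78.1] [424.9 162.1  77.1] [37. 37. 24.]
shift [-348.7 -237.    81.3] turn -0.561
```

Request:
{"name": "send_rows", "arguments": {
  "targets": [
    [-44,-29,10,-0.07],
    [-88,-59,20,-0.14],
    [-131,-88,30,-0.21],
    [-175,-117,40,-0.28],
    [-219,-147,50,-0.35],
    [-262,-176,60,-0.42],
    [-306,-205,70,-0.49],
    [-350,-234,81,-0.56]
  ],
  "fingers": 1
}}

```text
t: 2.3
tcp_pos: [409.1, 182.9, 156.0]
eef_rot: [0.0, -0.117, 0.993, 0.0]
ft_force: [0.9, 1.0, 0.3]
width: 85.7
grip_force: 0.0
```

Request:
{"name": "send_rows", "arguments": {
  "targets": [
    [0,0,0,0],
    [0,0,0,0],
    [0,0,0,0]
  ]
}}

```text
t: 2.6
tcp_pos: [407.5, 185.2, 156.2]
eef_rot: [-0.0, -0.115, 0.993, 0.0]
ft_force: [-0.9, 0.2, -0.0]
width: 85.3
grip_force: 0.0
```

Run:
```python
from h import *
st();go([425,162,50])
```

```text
t 2.6 tcp [407.5 185.2 156.2] rack -191.2 204.2 F [-0.9  0.2 -0. ] w 85.3 g 0.0 q [ 0.26  0.21 -0.48  0.89  0.    0.03]
shift [-11.7 -26.6 106.1] turn -0.001
```

Request:
{"name": "send_rows", "arguments": {
  "targets": [
    [-12,-27,10,0],
    [-12,-27,35,0],
    [-12,-27,65,0],
    [-12,-27,95,0],
    [-12,-27,106,0],
    [-12,-27,106,0],
    [-12,-27,106,0]
  ]
}}

```text
t: 3.3
tcp_pos: [426.2, 161.9, 51.0]
eef_rot: [0.0, -0.116, 0.993, 0.0]
ft_force: [-0.0, -0.2, 0.7]
width: 85.6
grip_force: 0.0
```

Run:
```python
from h import *
st();go([425,162,50])
p=ctrl.camera("top");save(p,"t2.png")
p=ctrl.camera("scene");save(p,"s2.png");w=cloud(p).reshape(-1,3);np.save("w.npy",w)
M=rot(ctrl.get_state()["eef_rot"]);q=(w-ctrl.get_state()["tcp_pos"])@M
for z in range(-160,0,10):
    k=q[(abs(q[:,2]-z)<5)&(abs(q[:,0])<90)&(abs(q[:,1])<90)]
    if len(k)>3: print(z,len(k),np.percentile(k,[3,97],axis=0)[:,:2].round().tolist())
a=cv2.imread("pics/s2.png");cv2.imwrite("pics/s2c.png",cv2.resize(a[80:260,240:420],(600,600)))
```

```text
t 3.3 tcp [426.2 161.9  51. ] rack -178.5 177.3 F [-0.  -0.2  0.7] w 85.6 g 0.0 q [ 0.2   0.36 -0.6   0.61  0.   -0.03]
shift [1.1 0.4 1. ] turn 0.0
-160 62 [[-39.0, -36.0], [5.0, 23.0]]
-150 71 [[-39.0, -36.0], [-3.0, 24.0]]
-140 57 [[-40.0, -36.0], [1.0, 22.0]]
-130 30 [[-40.0, -36.0], [12.0, 20.0]]
-120 81 [[-14.0, -66.0], [9.0, 66.0]]
-110 103 [[-20.0, -67.0], [9.0, 66.0]]
-100 80 [[-22.0, -69.0], [5.0, 67.0]]
-90 69 [[-20.0, -70.0], [7.0, 70.0]]
-80 106 [[-19.0, -71.0], [9.0, 71.0]]
-70 89 [[-16.0, -73.0], [9.0, 70.0]]
-60 50 [[-16.0, -66.0], [8.0, 70.0]]
-50 18 [[-15.0, -55.0], [-5.0, 52.0]]
-40 40 [[-18.0, -53.0], [12.0, 55.0]]
-30 96 [[-15.0, -54.0], [14.0, 48.0]]
-20 70 [[-17.0, -49.0], [14.0, 49.0]]
-10 26 [[-18.0, -16.0], [6.0, 22.0]]
```

View pics/s2c.png

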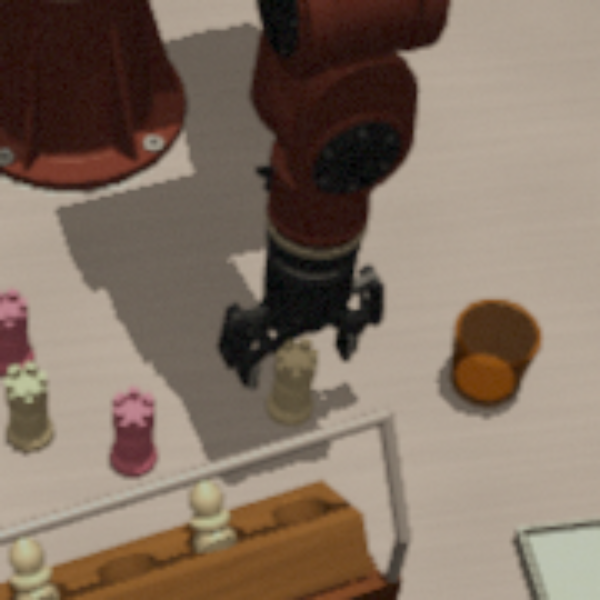

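Request:
{"name": "send_rows", "arguments": {
  "targets": [
    [1,0,1,0],
    [1,0,1,0],
    [1,0,1,0],
    [1,0,1,0],
    [1,0,1,0],
    [1,0,1,0]
  ],
  "fingers": -1,
  "squeeze": 25
}}

```text
t: 4.0
tcp_pos: [425.2, 161.0, 49.3]
eef_rot: [0.0, -0.115, 0.993, 0.0]
ft_force: [-1.3, 0.9, 5.6]
width: 36.3
grip_force: 26.4
```

Run:
```python
from h import *
st();go(rk(30,117,290));go(rk(30,117,238))
q=(np.load("w.npy")-[426.2,161.9,51])@rot(ctrl.get_state()["eef_rot"])
for z in range(-160,-40,10):
    k=q[(abs(q[:,2]-z)<5)&(abs(q[:,0])<90)&(abs(q[:,1])<25)]
    if len(k)>3: print(z,len(k),np.percentile(k[:,0],[3,50]).round())
```

```text
t 4.0 tcp [425.2 161.   49.3] rack -179.7 176.7 F [-1.3  0.9  5.6] w 36.3 g 26.4 q [ 0.2   0.36 -0.6   0.61  0.   -0.03]
shift [-209.9  -59.4 -240.5] turn -0.001
shift [-209.9  -59.4 -188.5] turn -0.001
-160 32 [-40. -36.]
-150 47 [-40. -36.]
-140 34 [-40. -37.]
-130 12 [-40. -34.]
-110 15 [-23. -19.]
-100 30 [-23. -19.]
-90 18 [-21. -16.]
-80 22 [-18. -12.]
```

Request:
{"name": "send_rows", "arguments": {
  "targets": [
    [0,0,-45,0],
    [0,0,-92,0],
    [-15,-5,-138,0],
    [-35,-10,-184,0],
    [-60,-18,-225,0],
    [-95,-27,-240,0],
    [-140,-40,-240,0],
    [-185,-53,-240,0]
  ]
}}

```text
t: 4.8
tcp_pos: [618.8, 151.6, 289.8]
eef_rot: [0.001, -0.115, 0.993, -0.0]
ft_force: [1.1, 0.3, 0.1]
width: 37.1
grip_force: 25.9
```

Run:
```python
from h import *
st();go(rk(28,117,290));go(rk(28,117,238))
```

```text
t 4.8 tcp [618.8 151.6 289.8] rack 6.6 122.9 F [1.1 0.3 0.1] w 37.1 g 25.9 q [ 0.13  0.5   0.31  1.38 -0.   -0.11]
shift [-21.4  -5.9  -0.1] turn -0.001
shift [-21.3  -5.9  51.9] turn -0.001
```

Request:
{"name": "send_rows", "arguments": {
  "targets": [
    [-21,-6,0,0],
    [-21,-6,0,0],
    [-21,-6,26,0],
    [-21,-6,52,0],
    [-21,-6,52,0],
    [-21,-6,52,0]
  ]
}}

```text
t: 5.4
tcp_pos: [638.2, 150.8, 237.5]
eef_rot: [-0.0, -0.115, 0.993, -0.0]
ft_force: [0.5, 0.1, -0.6]
width: 36.8
grip_force: 25.9
```

Request:
{"name": "send_rows", "arguments": {
  "targets": [
    [10,0,0,0],
    [20,0,0,0],
    [27,0,0,0],
    [34,0,0,0],
    [41,0,0,0],
    [48,0,0,0],
    [48,0,0,0]
  ]
}}

```text
t: 6.1
tcp_pos: [591.6, 139.4, 237.5]
eef_rot: [0.0, -0.115, 0.993, -0.0]
ft_force: [4.0, 0.6, 0.2]
width: 36.7
grip_force: 25.5
```

```bash
cat > tilt.py <<'E'
import sys
from h import *
def tilt(show=None):
    st();t=ctrl.get_state()["tcp_pos"]
    for n in ["scene"]:
        p=ctrl.camera(n);w=cloud(p);c=p["color"].astype(int)
        L=np.dstack([(w[...,:2]-O)@ex,(w[...,:2]-O)@ey,w[...,2]]); tl=np.r_[(t[:2]-O)@ex,(t[:2]-O)@ey,t[2]]
        ivory=(c.sum(2)>200)&(c[...,0]-c[...,2]>12)&(abs(c[...,0]-c[...,1])<25)
        m=ivory&(np.linalg.norm(L-tl,axis=2)<85)&(abs(L[...,1]-tl[1])<22)
        k=L[m];print(n,len(k),"rel tcp centre",(k.mean(0)-tl).round(1))
        for z in range(-70,40,8):
            s=k[abs(k[:,2]-tl[2]-z)<4]
            if len(s)>3: print(z,len(s),"x max/min",np.percentile(s[:,0]-tl[0],[5,95]).round(1))
        if show:
            u=np.argwhere(m).mean(0).astype(int);a=p["color"][:,:,::-1]
            cv2.imwrite("pics/"+show,cv2.resize(a[max(u[0]-60,0):u[0]+60,max(u[1]-60,0):u[1]+60],(600,600),interpolation=cv2.INTER_CUBIC))
tilt(sys.argv[1] if len(sys.argv)>1 else None)
E
python3 tilt.py b1.png
```

```text
t 6.1 tcp [591.6 139.4 237.5] rack -22.6 117.3 F [4.  0.6 0.2] w 36.7 g 25.5 q [ 0.11  0.45  0.1   1.22 -0.   -0.12]
scene 500 rel tcp centre [22.9 -3.2  2. ]
-38 18 x max/min [-0.4 44.7]
-30 67 x max/min [ 0.3 49.4]
-22 64 x max/min [26.1 47.3]
-14 48 x max/min [16.5 38.3]
-6 42 x max/min [11.9 34.6]
2 51 x max/min [14.  30.9]
10 22 x max/min [11.4 26.6]
18 42 x max/min [-8.1 25. ]
26 62 x max/min [-11.8  21.7]
34 50 x max/min [-9.6 18.2]
```

View pics/b1.png

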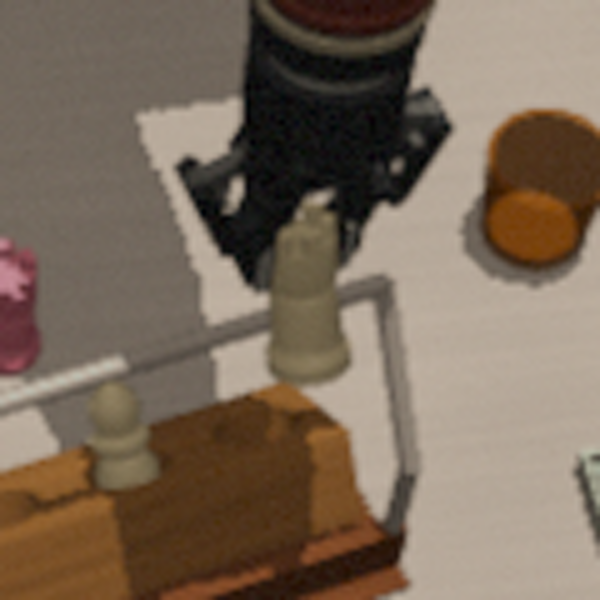

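Request:
{"name": "send_rows", "arguments": {
  "targets": [
    [4,0,0,0],
    [8,0,0,0],
    [13,0,0,0],
    [13,0,0,0]
  ]
}}

```text
t: 6.55
tcp_pos: [579.1, 136.7, 236.8]
eef_rot: [-0.0, -0.115, 0.993, 0.0]
ft_force: [2.8, 0.6, 0.1]
width: 37.0
grip_force: 25.6
```

```bash
python3 tilt.py
```

```text
t 6.55 tcp [579.1 136.7 236.8] rack -35.5 117.5 F [2.8 0.6 0.1] w 37.0 g 25.6 q [ 0.11  0.42  0.06  1.2   0.   -0.12]
scene 524 rel tcp centre [29.1 -3.1  6.5]
-38 7 x max/min [15.7 39.6]
-30 24 x max/min [12.3 51.7]
-22 54 x max/min [38.1 59.5]
-14 77 x max/min [34.4 58.3]
-6 53 x max/min [25.8 48.5]
2 58 x max/min [20.5 40.8]
10 53 x max/min [13.2 35.8]
18 38 x max/min [ 7.8 27.3]
26 59 x max/min [-12.4  25.6]
34 59 x max/min [-1.7 19.7]
```

Request:
{"name": "send_rows", "arguments": {
  "targets": [
    [-20,0,0,0],
    [-20,0,-35,0],
    [-10,0,-60,0],
    [30,0,-60,0],
    [72,0,-60,0],
    [76,0,-15,0],
    [76,0,30,0],
    [76,0,65,0]
  ]
}}

```text
t: 7.4
tcp_pos: [503.4, 119.1, 169.8]
eef_rot: [-0.002, -0.115, 0.993, 0.0]
ft_force: [-0.0, 0.4, -1.3]
width: 36.8
grip_force: 25.6
```

```bash
python3 tilt.py; python3 -c "
from h import *
go(rk(-80,117,125.7));go(rk(-71.4,117,113.4));go(rk(-70,117,109))"
```

```text
t 7.4 tcp [503.4 119.1 169.8] rack -113.2 117.9 F [-0.   0.4 -1.3] w 36.8 g 25.6 q [ 0.09  0.32 -0.28  0.97 -0.   -0.14]
scene 413 rel tcp centre [27.1 -2.4 10.5]
-30 8 x max/min [34.1 47.1]
-22 37 x max/min [34.1 55.4]
-14 52 x max/min [33.4 55.6]
-6 48 x max/min [26.2 45.7]
2 47 x max/min [18.5 40.9]
10 39 x max/min [12.2 33.3]
18 40 x max/min [-8.3 27.2]
26 55 x max/min [-10.2  23.7]
34 45 x max/min [-6.2 18. ]
shift [-36.3  -1.2  38.8] turn -0.001
shift [-45.1  -1.2  51. ] turn -0.001
shift [-46.5  -1.2  55.4] turn -0.001
```

Request:
{"name": "send_rows", "arguments": {
  "targets": [
    [-18,-1,20,0],
    [-36,-1,39,0],
    [-40,-1,45,0],
    [-45,-1,51,0],
    [-45,-1,54,0],
    [-45,-1,54,0]
  ]
}}

```text
t: 8.05
tcp_pos: [549.2, 128.6, 118.7]
eef_rot: [-0.0, -0.115, 0.993, -0.0]
ft_force: [-0.1, 0.5, 0.8]
width: 37.0
grip_force: 25.7
```

```bash
python3 tilt.py b2.png
```

```text
t 8.05 tcp [549.2 128.6 118.7] rack -66.4 116.5 F [-0.1  0.5  0.8] w 37.0 g 25.7 q [ 0.1   0.45 -0.23  0.89 -0.   -0.13]
scene 362 rel tcp centre [30.5 -2.4  4.2]
-54 4 x max/min [12.6 21.4]
-30 14 x max/min [32.2 55. ]
-22 45 x max/min [35.8 59.6]
-14 51 x max/min [30.  58.4]
-6 45 x max/min [23.3 46.9]
2 47 x max/min [19.2 42.3]
10 42 x max/min [13.7 35. ]
18 30 x max/min [-9.3 27.4]
26 29 x max/min [-13.1  26.4]
34 20 x max/min [-8.7  9.2]
```

View pics/b2.png

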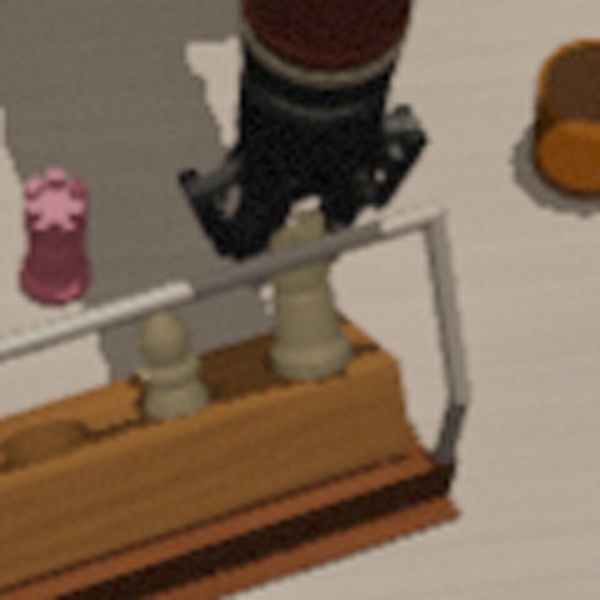

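Request:
{"name": "send_rows", "arguments": {
  "targets": [
    [3,0,2,0],
    [4,0,5,0],
    [3,0,8,0],
    [2,0,11,0],
    [2,0,14,0],
    [2,0,14,0]
  ]
}}

```text
t: 8.7
tcp_pos: [542.4, 127.1, 103.6]
eef_rot: [-0.004, -0.115, 0.993, -0.001]
ft_force: [-19.2, -5.7, 16.4]
width: 37.1
grip_force: 29.0
```

```bash
python3 tilt.py
```

```text
t 8.7 tcp [542.4 127.1 103.6] rack -73.4 116.6 F [-19.2  -5.7  16.4] w 37.1 g 29.0 q [ 0.1   0.46 -0.26  0.86 -0.   -0.13]
scene 329 rel tcp centre [32.7 -2.1 10.2]
-46 4 x max/min [13.3 29.3]
-14 23 x max/min [40.6 60.7]
-6 60 x max/min [32.  62.4]
2 62 x max/min [26.4 57. ]
10 61 x max/min [16.2 44. ]
18 43 x max/min [15.5 32.2]
26 20 x max/min [-15.3  23.8]
34 25 x max/min [-3.3  8.7]
```

Request:
{"name": "send_rows", "arguments": {
  "targets": [
    [5,0,-4,0],
    [10,0,-7,0],
    [15,0,-7,0],
    [15,0,-7,0],
    [15,0,-7,0]
  ]
}}

```text
t: 9.25
tcp_pos: [533.1, 124.8, 111.1]
eef_rot: [0.0, -0.115, 0.993, 0.0]
ft_force: [-0.7, 0.7, 0.2]
width: 36.6
grip_force: 27.4
```

```bash
python3 tilt.py
```

```text
t 9.25 tcp [533.1 124.8 111.1] rack -82.9 116.5 F [-0.7  0.7  0.2] w 36.6 g 27.4 q [ 0.1   0.43 -0.29  0.86  0.   -0.13]
scene 337 rel tcp centre [31.1 -2.1 12.5]
-14 19 x max/min [42.4 61.5]
-6 69 x max/min [35.1 62. ]
2 69 x max/min [26.5 56.1]
10 46 x max/min [25.3 42.2]
18 17 x max/min [11.5 36. ]
26 24 x max/min [-15.4  18.7]
34 54 x max/min [-0.6 17.7]
```

Request:
{"name": "send_rows", "arguments": {
  "targets": [
    [1,0,3,0],
    [1,0,6,0],
    [0,0,8,0],
    [-1,0,10,0],
    [-2,0,12,0],
    [-2,0,12,0]
  ]
}}

```text
t: 9.9
tcp_pos: [535.0, 125.2, 98.7]
eef_rot: [-0.0, -0.115, 0.993, 0.0]
ft_force: [0.9, 0.4, -1.0]
width: 37.0
grip_force: 27.4
```

```bash
python3 tilt.py b3.png
```

```text
t 9.9 tcp [535.  125.2  98.7] rack -81.0 116.5 F [ 0.9  0.4 -1. ] w 37.0 g 27.4 q [ 0.1   0.45 -0.29  0.83  0.   -0.13]
scene 332 rel tcp centre [31.8 -2.  10.6]
-14 19 x max/min [38.8 60. ]
-6 72 x max/min [32.1 62.9]
2 58 x max/min [21.3 54.5]
10 58 x max/min [17.8 42.3]
18 32 x max/min [19.2 33.4]
26 16 x max/min [-16.9  23.6]
34 31 x max/min [ 0.2 12.6]
```

View pics/b3.png

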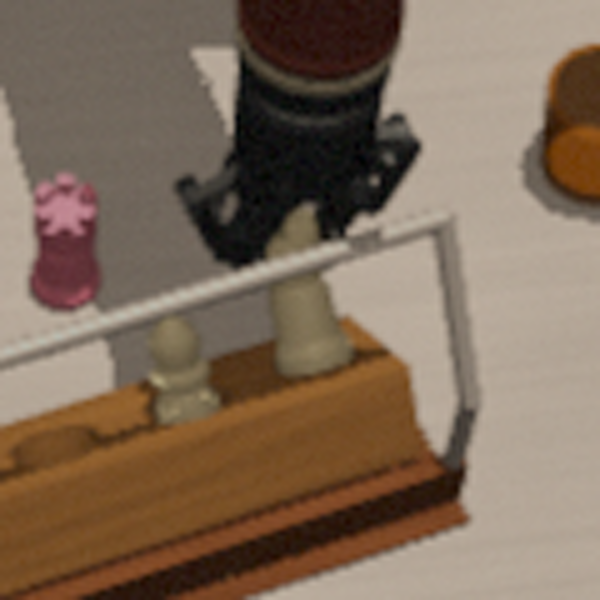

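Request:
{"name": "send_rows", "arguments": {
  "targets": [
    [-1,0,2,0],
    [-2,0,4,0],
    [-3,0,6,0],
    [-5,0,8,0],
    [-6,0,9,0],
    [-6,0,9,0]
  ]
}}

```text
t: 10.55
tcp_pos: [540.9, 126.6, 89.8]
eef_rot: [-0.0, -0.115, 0.993, 0.0]
ft_force: [-0.8, 0.3, -1.3]
width: 37.1
grip_force: 27.4
```

```bash
python3 tilt.py
```

```text
t 10.55 tcp [540.9 126.6  89.8] rack -75.0 116.5 F [-0.8  0.3 -1.3] w 37.1 g 27.4 q [ 0.1   0.47 -0.29  0.82  0.   -0.13]
scene 292 rel tcp centre [29.9 -2.2 12.6]
-14 8 x max/min [33.8 52.8]
-6 42 x max/min [33.2 57.2]
2 57 x max/min [26.2 56. ]
10 57 x max/min [15. 46.]
18 50 x max/min [11.3 35. ]
26 34 x max/min [-6.3 25.2]
34 13 x max/min [-10.6  20.3]
```

Request:
{"name": "send_rows", "arguments": {
  "targets": [
    [-1,0,2,0],
    [-2,0,4,0],
    [-3,0,6,0],
    [-4,0,8,0],
    [-5,0,10,0],
    [-5,0,10,0]
  ]
}}

```text
t: 11.2
tcp_pos: [546.4, 127.9, 80.1]
eef_rot: [0.001, -0.115, 0.993, 0.0]
ft_force: [2.9, 0.6, -0.2]
width: 36.8
grip_force: 27.5
```

```bash
python3 tilt.py
```

```text
t 11.2 tcp [546.4 127.9  80.1] rack -69.3 116.5 F [ 2.9  0.6 -0.2] w 36.8 g 27.5 q [ 0.1   0.48 -0.29  0.8   0.   -0.13]
scene 270 rel tcp centre [24.  -2.6 12.5]
-22 5 x max/min [ 7.8 26.2]
-6 18 x max/min [30.3 49.2]
2 50 x max/min [19.9 49.2]
10 50 x max/min [14.9 42.5]
18 46 x max/min [11.8 36.2]
26 44 x max/min [ 9.1 23.6]
34 36 x max/min [ 5.7 18.7]
```

Request:
{"name": "send_rows", "arguments": {
  "targets": [
    [0,0,0,0],
    [0,0,0,0],
    [0,0,0,0],
    [0,0,0,0],
    [0,0,0,0]
  ],
  "fingers": 0.4
}}

```text
t: 11.75
tcp_pos: [545.6, 127.7, 80.0]
eef_rot: [-0.0, -0.115, 0.993, -0.0]
ft_force: [-0.1, -0.8, -0.9]
width: 60.0
grip_force: 0.0
```

```bash
python3 tilt.py
```

```text
t 11.75 tcp [545.6 127.7  80. ] rack -70.2 116.5 F [-0.1 -0.8 -0.9] w 60.0 g 0.0 q [ 0.1   0.48 -0.29  0.8  -0.   -0.13]
scene 273 rel tcp centre [26.4 -1.6 16.3]
-6 7 x max/min [31.1 46.7]
2 41 x max/min [33.7 51.6]
10 28 x max/min [ 4.7 45.8]
18 55 x max/min [ 1.8 42.7]
26 65 x max/min [ 2.  38.8]
34 44 x max/min [11.9 33.6]
```

Request:
{"name": "send_rows", "arguments": {
  "targets": [
    [4,0,-15,0],
    [10,0,-35,0],
    [30,0,-60,0],
    [60,0,-70,0],
    [60,0,-70,0]
  ]
}}

```text
t: 12.3
tcp_pos: [485.0, 113.6, 152.4]
eef_rot: [0.0, -0.115, 0.993, -0.0]
ft_force: [-0.4, 1.0, -0.2]
width: 59.9
grip_force: 0.0
```

```bash
cat > chk.py <<'E'
from h import *
a=np.radians(35);st()
p=ctrl.camera("scene");w=cloud(p);c=p["color"].astype(int)
L=np.dstack([(w[...,:2]-O)@ex+31.2,(w[...,:2]-O)@ey,w[...,2]-76.8])
T=np.dstack([L[...,0]*np.cos(a)+L[...,2]*np.sin(a),L[...,1],-L[...,0]*np.sin(a)+L[...,2]*np.cos(a)])
iv=(c.sum(2)>200)&(c[...,0]-c[...,2]>12)&(abs(c[...,0]-c[...,1])<25)
for y in (-117,-39,39,117):
    k=T[iv&(abs(T[...,1]-y)<26)&(abs(T[...,0])<40)&(T[...,2]>4)&(T[...,2]<100)]
    if len(k)<10: print(y,"empty",len(k));continue
    print(y,len(k),"height above face",np.percentile(k[:,2],98).round(1),"u,y ctr",((np.percentile(k,4,0)+np.percentile(k,96,0))/2)[:2].round(1))
u=np.argwhere(iv&(abs(T[...,1])<140)&(abs(T[...,0])<40)&(T[...,2]>4)).mean(0).astype(int)
cv2.imwrite("pics/chk.png",cv2.resize(p["color"][u[0]-70:u[0]+70,u[1]-80:u[1]+80,::-1],(800,700))[:600])
E
python3 chk.py; python3 -c "
from h import *
go([424,-80.3,150])"
```

```text
t 12.3 tcp [485.  113.6 152.4] rack -132.3 116.8 F [-0.4  1.  -0.2] w 59.9 g 0.0 q [ 0.08  0.3  -0.36  0.91 -0.   -0.15]
-117 171 height above face 49.1 u,y ctr [   4.3 -116.6]
-39 empty 0
39 167 height above face 50.0 u,y ctr [ 4.2 38.9]
117 214 height above face 44.1 u,y ctr [  0.5 116. ]
shift [ 105.5 -174.7    1.7] turn -0.001
```

The first rook is fully down in its pocket: its top is 44 mm above the face, and 43 mm is expected. Now the second rook.

Request:
{"name": "send_rows", "arguments": {
  "targets": [
    [20,-33,0,0],
    [43,-70,0,0],
    [65,-108,0,0],
    [87,-145,0,0],
    [105,-174,2,0],
    [105,-174,2,0],
    [105,-174,2,0]
  ],
  "fingers": 1
}}

```text
t: 13.05
tcp_pos: [425.4, -80.1, 148.2]
eef_rot: [0.0, -0.114, 0.993, 0.0]
ft_force: [-0.2, -0.4, 0.3]
width: 85.5
grip_force: 0.0
```

```bash
python3 -c "
from h import *
st();go([424,-80.3,50])
p=ctrl.camera('top');w=cloud(p).reshape(-1,3)
k=w[(np.hypot(w[:,0]-424,w[:,1]+80)<32)&(w[:,2]>66)&(w[:,2]<95)];print(len(k),((np.percentile(k,2,0)+np.percentile(k,98,0))/2).round(1))"
```

```text
t 13.05 tcp [425.4 -80.1 148.2] rack -235.0 -58.1 F [-0.2 -0.4  0.3] w 85.5 g 0.0 q [-0.36  0.19 -0.52  0.86  0.   -0.58]
shift [ 1.4  0.1 98.2] turn -0.003Traceback (most recent call last):
  File "<string>", line 5, in <module>
    k=w[(np.hypot(w[:,0]-424,w[:,1]+80)<32)&(w[:,2]>66)&(w[:,2]<95)];print(len(k),((np.percentile(k,2,0)+np.percentile(k,98,0))/2).round(1))
                                                                                    ~~~~~~~~~~~~~^^^^^^^
    return _quantile_unchecked(
        a, q, axis, out, overwrite_input, method, keepdims, weights)
    return _ureduce(a,
                    func=_quantile_ureduce_func,
    ...<5 lines>...
                    overwrite_input=overwrite_input,
                    method=method)
    r = func(a, **kwargs)
    result = _quantile(arr,
                       quantiles=q,
    ...<2 lines>...
                       out=out,
                       weights=wgt)
    slices_having_nans = np.isnan(arr[-1, ...])
                                  ~~~^^^^^^^^^
IndexError: index -1 is out of bounds for axis 0 with size 0
```

The top view is only blocked by the arm, and nothing touched the rook, so I descend and grip.

Request:
{"name": "send_rows", "arguments": {
  "targets": [
    [1,0,25,0],
    [1,0,55,0],
    [1,0,85,0],
    [1,0,98,0],
    [1,0,98,0],
    [1,0,98,0]
  ]
}}

```text
t: 13.7
tcp_pos: [424.5, -79.0, 50.3]
eef_rot: [-0.0, -0.116, 0.993, 0.0]
ft_force: [0.4, 0.5, 0.6]
width: 85.3
grip_force: 0.0
```

Request:
{"name": "send_rows", "arguments": {
  "targets": [
    [0,0,0,0],
    [0,0,0,0],
    [0,0,0,0],
    [0,0,0,0],
    [0,0,0,0],
    [0,0,0,0]
  ],
  "fingers": -1,
  "squeeze": 25
}}

```text
t: 14.3
tcp_pos: [424.6, -80.0, 50.6]
eef_rot: [0.001, -0.115, 0.993, -0.0]
ft_force: [0.4, -0.4, 6.8]
width: 37.4
grip_force: 24.7
```

```bash
python3 -c "
from h import *
st();go(rk(28,-39,290))"
```

```text
t 14.3 tcp [424.6 -80.   50.6] rack -235.7 -57.7 F [ 0.4 -0.4  6.8] w 37.4 g 24.7 q [-0.36  0.32 -0.66  0.59 -0.   -0.59]
shift [-264.    18.9 -239.1] turn -0.001
```

Request:
{"name": "send_rows", "arguments": {
  "targets": [
    [0,0,-45,0],
    [0,0,-92,0],
    [-15,2,-138,0],
    [-35,4,-184,0],
    [-60,6,-225,0],
    [-95,9,-239,0],
    [-140,11,-239,0],
    [-185,14,-239,0]
  ]
}}

```text
t: 15.1
tcp_pos: [602.4, -23.2, 289.9]
eef_rot: [0.001, -0.115, 0.993, -0.0]
ft_force: [0.2, -0.8, -0.3]
width: 37.4
grip_force: 25.8
```

Request:
{"name": "send_rows", "arguments": {
  "targets": [
    [-40,2,0,0],
    [-79,5,0,0],
    [-79,5,0,0],
    [-79,5,26,0],
    [-79,5,52,0],
    [-79,5,52,0],
    [-79,5,52,0]
  ]
}}

```text
t: 15.8
tcp_pos: [676.0, -0.8, 237.5]
eef_rot: [-0.0, -0.115, 0.993, 0.0]
ft_force: [0.6, 0.1, 0.1]
width: 37.5
grip_force: 25.8
```

```bash
python3 tilt.py
```

```text
t 15.8 tcp [676.   -0.8 237.5] rack 27.2 -38.6 F [0.6 0.1 0.1] w 37.5 g 25.8 q [-0.11  0.59  0.34  1.31 -0.   -0.34]
scene 397 rel tcp centre [ 9.5 -2.   2.3]
-46 22 x max/min [ 3.  20.4]
-38 51 x max/min [-5.1 20. ]
-30 30 x max/min [ 2.  17.8]
-22 24 x max/min [-1. 17.]
-14 26 x max/min [ 7.3 16.9]
-6 27 x max/min [ 6.6 16.6]
2 8 x max/min [ 9.6 17.1]
10 24 x max/min [ 9.6 18.1]
18 22 x max/min [ 0.9 18.9]
26 88 x max/min [-11.3  17. ]
34 64 x max/min [-12.  16.]
```

Request:
{"name": "send_rows", "arguments": {
  "targets": [
    [15,0,0,0],
    [25,0,0,0],
    [35,0,0,0],
    [45,0,0,0],
    [54,0,0,0],
    [63,0,0,0],
    [73,0,0,0],
    [73,0,0,0]
  ]
}}

```text
t: 16.65
tcp_pos: [605.4, -17.7, 238.6]
eef_rot: [0.001, -0.115, 0.993, -0.0]
ft_force: [1.9, 0.3, 2.2]
width: 37.1
grip_force: 25.4
```

```bash
python3 tilt.py
```

```text
t 16.65 tcp [605.4 -17.7 238.6] rack -45.4 -38.8 F [1.9 0.3 2.2] w 37.1 g 25.4 q [-0.15  0.44  0.09  1.22  0.   -0.38]
scene 543 rel tcp centre [31.9 -1.9  8.6]
-38 6 x max/min [25.5 30.2]
-30 10 x max/min [22.6 39.8]
-22 13 x max/min [46.4 62.3]
-14 68 x max/min [42.8 66. ]
-6 84 x max/min [34.  62.1]
2 71 x max/min [26.1 50.2]
10 71 x max/min [18.8 41. ]
18 60 x max/min [-15.2  30.8]
26 67 x max/min [-0.5 25.2]
34 66 x max/min [-2.4 19.5]
```

Request:
{"name": "send_rows", "arguments": {
  "targets": [
    [-20,0,0,0],
    [-20,0,-35,0],
    [-10,0,-60,0],
    [30,0,-60,0],
    [72,0,-60,0],
    [78,0,-15,0],
    [78,0,30,0],
    [78,0,65,0]
  ]
}}

```text
t: 17.5
tcp_pos: [528.4, -35.3, 170.5]
eef_rot: [-0.001, -0.115, 0.993, 0.0]
ft_force: [0.6, 0.5, 0.7]
width: 36.8
grip_force: 25.7
```

```bash
python3 tilt.py; python3 -c "
from h import *
go(rk(-88,-39,118));go(rk(-82,-39,107))"
```

```text
t 17.5 tcp [528.4 -35.3 170.5] rack -124.4 -38.2 F [0.6 0.5 0.7] w 36.8 g 25.7 q [-0.2   0.34 -0.25  0.98 -0.   -0.44]
scene 452 rel tcp centre [31.  -1.3 10.2]
-22 17 x max/min [46.3 62.6]
-14 66 x max/min [40.8 65.5]
-6 67 x max/min [35.4 59.1]
2 57 x max/min [21.7 47.9]
10 56 x max/min [13.4 38.8]
18 49 x max/min [-16.6  28.8]
26 61 x max/min [-11.1  25.8]
34 45 x max/min [-2.9 16.7]
shift [-39.2  -2.1  47.1] turn -0.002
shift [-45.3  -2.1  58. ] turn -0.002
```

Request:
{"name": "send_rows", "arguments": {
  "targets": [
    [-12,-1,18,0],
    [-25,-1,36,0],
    [-34,-1,48,0],
    [-38,-1,54,0],
    [-38,-1,54,0],
    [-38,-1,54,0]
  ]
}}

```text
t: 18.15
tcp_pos: [566.8, -27.6, 118.7]
eef_rot: [0.0, -0.115, 0.993, -0.0]
ft_force: [0.1, 0.3, -0.4]
width: 36.9
grip_force: 25.7
```

```bash
python3 tilt.py a2.png
```

```text
t 18.15 tcp [566.8 -27.6 118.7] rack -85.3 -39.5 F [ 0.1  0.3 -0.4] w 36.9 g 25.7 q [-0.18  0.46 -0.22  0.9  -0.   -0.41]
scene 370 rel tcp centre [31.8 -1.   9. ]
-22 15 x max/min [44.2 60.7]
-14 62 x max/min [42.2 65.9]
-6 66 x max/min [33.1 60.9]
2 49 x max/min [29.  47.3]
10 32 x max/min [20.5 39.7]
18 22 x max/min [-15.8  21.1]
26 49 x max/min [-9.9 22.2]
34 53 x max/min [-0.9 17.3]
```

View pics/a2.png

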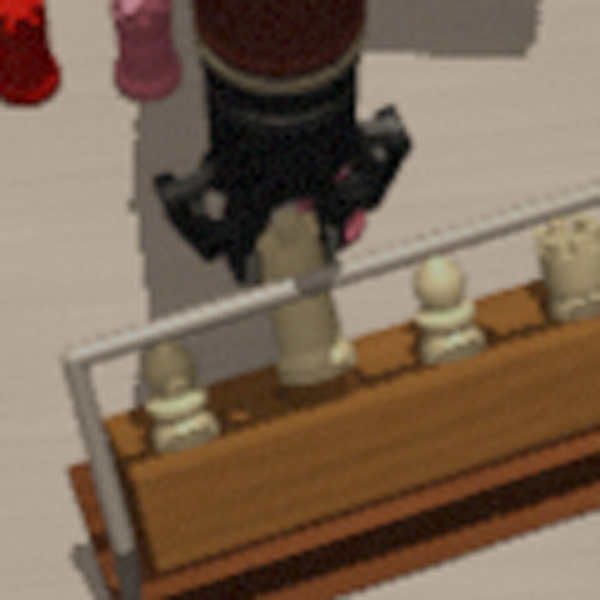

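Request:
{"name": "send_rows", "arguments": {
  "targets": [
    [4,0,2,0],
    [3,0,4,0],
    [1,0,7,0],
    [-1,0,10,0],
    [-3,0,12,0],
    [-3,0,12,0]
  ]
}}

```text
t: 18.8
tcp_pos: [569.8, -26.8, 105.6]
eef_rot: [-0.0, -0.115, 0.993, 0.0]
ft_force: [0.4, 0.1, -1.3]
width: 37.5
grip_force: 25.7
```

```bash
python3 tilt.py
```

```text
t 18.8 tcp [569.8 -26.8 105.6] rack -82.1 -39.4 F [ 0.4  0.1 -1.3] w 37.5 g 25.7 q [-0.18  0.47 -0.23  0.87  0.   -0.41]
scene 370 rel tcp centre [32.4 -0.9  8. ]
-22 17 x max/min [42.9 60.8]
-14 59 x max/min [36.8 65.7]
-6 64 x max/min [34.  60.9]
2 50 x max/min [26.8 48. ]
10 58 x max/min [21.4 41.8]
18 26 x max/min [-18.4  34.5]
26 24 x max/min [-14.1  14.2]
34 47 x max/min [-1.4 15.1]
```

Request:
{"name": "send_rows", "arguments": {
  "targets": [
    [-1,0,2,0],
    [-2,0,4,0],
    [-3,0,6,0],
    [-5,0,8,0],
    [-6,0,9,0],
    [-6,0,9,0]
  ]
}}

```text
t: 19.45
tcp_pos: [575.6, -25.5, 96.8]
eef_rot: [-0.0, -0.115, 0.993, 0.0]
ft_force: [0.0, 0.2, -1.2]
width: 37.1
grip_force: 25.7
```

```bash
python3 tilt.py
```

```text
t 19.45 tcp [575.6 -25.5  96.8] rack -76.2 -39.5 F [ 0.   0.2 -1.2] w 37.1 g 25.7 q [-0.17  0.49 -0.22  0.86 -0.   -0.4 ]
scene 334 rel tcp centre [31.1 -0.7  8.2]
-22 6 x max/min [37.8 50.1]
-14 38 x max/min [39.2 60.1]
-6 60 x max/min [37.6 60.3]
2 56 x max/min [27.7 47.7]
10 55 x max/min [15.2 39.3]
18 46 x max/min [-14.8  29. ]
26 33 x max/min [-12.7  24.6]
34 16 x max/min [-3.9  8.1]
```

Request:
{"name": "send_rows", "arguments": {
  "targets": [
    [-1,0,2,0],
    [-2,0,4,0],
    [-4,0,6,0],
    [-5,0,9,0],
    [-5,0,12,0],
    [-5,0,15,0],
    [-5,0,15,0]
  ]
}}

```text
t: 20.2
tcp_pos: [581.6, -24.3, 82.3]
eef_rot: [0.001, -0.115, 0.993, -0.0]
ft_force: [4.6, 1.9, 0.1]
width: 37.1
grip_force: 25.5
```

```bash
python3 tilt.py
```

```text
t 20.2 tcp [581.6 -24.3  82.3] rack -70.1 -39.7 F [4.6 1.9 0.1] w 37.1 g 25.5 q [-0.17  0.52 -0.22  0.83  0.   -0.4 ]
scene 273 rel tcp centre [27.4 -1.1 13.3]
-14 4 x max/min [39.3 44.5]
-6 32 x max/min [33.2 51.3]
2 50 x max/min [18.4 49.1]
10 60 x max/min [22.5 44.7]
18 32 x max/min [13.8 31.8]
26 54 x max/min [ 5.5 25.5]
34 35 x max/min [ 8.  18.7]
```

Deep in the pocket with little force, the same state as the first rook; I release it.

Request:
{"name": "send_rows", "arguments": {
  "targets": [
    [0,0,0,0],
    [0,0,0,0],
    [0,0,0,0],
    [0,0,0,0],
    [0,0,0,0]
  ],
  "fingers": 0.4
}}

```text
t: 20.75
tcp_pos: [580.3, -24.4, 81.9]
eef_rot: [-0.0, -0.115, 0.993, -0.0]
ft_force: [0.1, -0.8, -0.8]
width: 59.8
grip_force: 0.0
```

Request:
{"name": "send_rows", "arguments": {
  "targets": [
    [4,0,-15,0],
    [10,0,-35,0],
    [30,0,-60,0],
    [60,0,-90,0],
    [80,0,-110,0],
    [80,0,-110,0],
    [80,0,-110,0]
  ]
}}

```text
t: 21.45
tcp_pos: [503.1, -42.9, 193.1]
eef_rot: [0.001, -0.115, 0.993, -0.0]
ft_force: [0.3, 0.1, -0.0]
width: 59.8
grip_force: 0.0
```

```bash
python3 chk.py
```

```text
t 21.45 tcp [503.1 -42.9 193.1] rack -150.8 -39.7 F [ 0.3  0.1 -0. ] w 59.8 g 0.0 q [-0.23  0.28 -0.28  1.01  0.   -0.46]
-117 175 height above face 50.4 u,y ctr [   3.8 -116.7]
-39 215 height above face 43.7 u,y ctr [  0.4 -39. ]
39 165 height above face 50.3 u,y ctr [ 3.4 38.7]
117 208 height above face 43.9 u,y ctr [ -0.3 116.7]
```

View pics/chk.png

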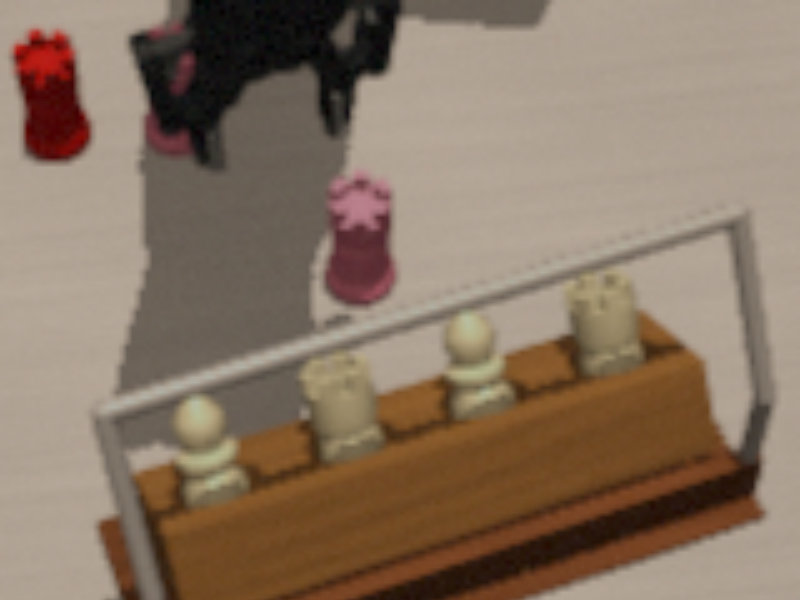

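Both rooks are fully seated, at crop pixels (342,405) and (605,325). The bishops have not moved and the gripper is clear, so I hand in.

```bash
python3 -c "
from rig import ctrl
print(ctrl.job_done())"
```

```text
the job is handed in; nothing more can be done
None
```

Both ivory rooks are foot first, fully down and released in the two empty pockets; the bishops stayed put, nothing else was touched, and the job was handed in at about 21 s (no verdict was returned).

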